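# Bin a spoilt lemon in a touch-latch food caddy

## Robot

A 7-joint arm with a two-finger parallel gripper is mounted at the origin on a cart in front of the work surface, level with it; the furniture and walls round the work are solid. World frame = base frame: x ahead of the robot, y to its left, z up, the work surface at z = 0. Lengths are in m, angles in rad, forces in N, time in s.
With the tool pointing down it reaches from about 0.4 to 0.9 m from the base axis. Payload 5.6 kg.
Tool frame: the origin (TCP) lies between the finger pads; the fingertips stand 17 mm ahead of it and the grasp point (between the pads) lies 2 mm behind it; z points along the fingers, y is the line along which they close (so a half turn about z gives the same grasp; the last joint's range is limited). The gripper opens to 92 mm and grips with 3 to 60 N. Pads are 20 mm wide; open, the fingers measure 128 mm over their backs; the gripper's body (75 mm by 189 mm) begins 69 mm behind the grasp point.
Start: joints at [-0.043, 0.468, -0.012, 1.603, 0.006, 1.071, -0.056], TCP at [0.65, -0, 0.232] pointing down, gripper open.
Joint ranges: [-2.53, 2.53], [-0.31, 2.02], [-1.57, 1.55], [0.28, 2.44], [-1.29, 4.43], [0.15, 1.84], [-2.92, 2.92]. Speed limits (rad/s): [2.57, 2.57, 3.14, 3.14, 3.14, 3.14, 3.14].

## Interface

Orientations are given as a unit quaternion [w, x, y, z].
In Python, from workcell import robot gives the robot as it stands.
- The arm moves only by the tool step_arm, never from a script. Its argument "increments" is a list that holds one entry, the list of rows, each a list of 5 numbers: the closure, from -1 (fully open) to 1 (shut), then the shift along the tool's x, y, z in cm, then the turn about the tool's z in rad. A call has 1 to 12 rows; each row is the pose to reach, as a shift and turn from the pose commanded when the call began, along the tool's axes at that moment; what a row does not reach only later rows make up. A row lasts 1/12 s, in which the tool goes at most 41.7 mm and 7.16 degrees, less where a joint would pass 70% of its speed; a pose out of reach is approached as far as the arm can. A call with a gripper value outside its range is refused whole. The fingers move at their own pace and stop on an object; "grip_force" is the grip in N (left out, the last holds). Time passes only in rows, so rows that repeat a pose let the fingers close. It gives the time, the measured TCP pose, the force, the opening and the grip force at its end, in the units of the state.
- robot.observe(): the state, without advancing time (a new reading comes with each control period).
- robot.capture(name): name is "scene" or "side" or "wrist"; returns (picture, depth): 480x640x3 uint8, red, green, blue; 480x640 float32, m along the optical axis (not along the pixel's ray), 0 where there is no reading.
- robot.calibration(name): a dict with "fov_y" (degrees; the focal length in pixels is half the picture's height over the tangent of half this angle, whatever the lens; pixels are square), "cx", "cy" (the principal point, pixels), "world_to_cam" (4x4, takes a point from world to camera coordinates); the wrist camera has in their place "T_tool_cam" (4x4, takes a point from camera to tool coordinates, whose origin is the TCP and whose axes are the flange's). Camera axes: x right, y down, z forward; pixel columns grow to the right and rows downward; lengths in m; the calibration is good to about 2 mm. A picture is of the moment at which its call begins: read the wrist's pose just before it. calibration takes no time and is no camera call.
- robot.sign_off(): hands the job in; it is judged then, once.
The state is a dict: "time": time; "joint_pos": joint angles; "joint_velocities": joint speeds; "tau": joint torques, N m; "position": TCP position; "tool_rot": TCP orientation; "force": force on the tool from outside, world axes, zero at the start; "moment": the same for the moment, N m; "width": finger opening in m; "finger_force": force on a finger pad.
Only numpy, scipy, OpenCV 4.12 (cv2) and the standard library are available. Lean on these libraries where they do the work, as an engineer would, in place of code of your own. Each camera call takes 0.05 s, during which the arm holds its last target. There are 200 camera calls.

## Task

The lemon on the worktop has gone off: put it in the counter-top food caddy. Push down on the ring mark at the front of the caddy's lid until its touch latch lets go and the lid springs up by itself, drop the lemon in, then swing the lid down and press it until the latch catches, and check that it stays shut, flush with the rim (if it springs up again, press it shut again). Don't shove or knock over the mug or the coffee jar.

Things in the scene. Friction and masses are not known exactly. Their poses are not given: they have to be found in the camera images.
- caddy: food-waste caddy: open cream box 170 (x) x 190 (y) x 135 mm high, walls 6 mm, with a charcoal lid let into its top; it stands on rubber feet and does not shift. Origin: centre of its underside, on the worktop; own x axis from its front (where the lid opens, towards the lemon) to its back (hinge side, towards the right end of the worktop), z up
- caddy_mouth (a point): centre of the caddy's mouth, at rim height (135 mm), axes as the caddy's. The mouth and the inside measure 158 (x) x 178 (y) mm, the inner floor is 125 mm below; a latch housing on the middle of the front wall, 47 mm wide, reaches 13 mm inwards
- caddy_lid (a joint): lid angle (rad): 0 = latched shut, flush with the rim (+-0.01); 1.4 = sprung open, front edge 280 mm over the worktop; -0.058 = pressed to its stop, front edge 9 mm under the rim. Push-push latch: each push past -0.045 (7 mm at the front edge), let go, changes it over: shut springs up to 1.4 in about 1 s; open stays held at 0. A push of under 4 mm changes nothing; a lid not caught springs up
- lid_press (a point): centre of the pale ring mark (34 mm across) on the lid's top face, 132 mm from the hinge axis, 21 mm from the front edge; shut, it lies at the caddy's own x = -56 mm, y = 0, 134 mm over the worktop. It moves with the lid, its z axis is the lid's outward normal. A spring opens the lid: holding it down here takes about 4 N, holding it when wide open under 1 N
- lid_hinge (a point): middle of the lid's hinge axis at the caddy's back: own x = +76 mm, y = 0, 130 mm over the worktop; the axis runs along the caddy's y, 4 mm under the lid's top face. The lid plate reaches 152 mm from here to its front edge, is 173 mm wide and 8 mm thick; a latch tongue 26 mm wide hangs 31 mm down under it, 137 mm from the hinge
- lemon: yellow lemon, 76 mm long (its own x) x 54 x 56 mm high, about 100 g, lying on the worktop. Origin: centre of its underside as it lies at the start, so its middle is 28 mm above that; best gripped across its 54 mm (own y)
- mug: black and white mug, 78 mm across with handle, 92 mm high, standing behind the lemon, in front of the kettle; to be left alone. Origin: centre of its underside
- coffee: glass coffee jar with a brown cap, 83 mm across, 150 mm high, standing behind the caddy, right of the kettle; to be left alone. Origin: centre of its underside

How it is judged:
By the outcome, as a careful person would: the job done as asked, in the order asked, and still so for the second after the job is handed in, with the robot touching nothing.
It also fails if it takes over 66 s, if anything falls off the work surface, if the arm or the gripper's body presses on something with over 40 N, if the wrist force passes 120 N, or if a joint passes its speed limit or range.

## Working session

There is one attempt and no reset: what is moved stays moved. The work goes in short steps, Python scripts to look and compute and a tool call to move; the robot and the scene stay as the last step left them, time stands still between calls to the robot, and variables do not carry over. Pictures are saved under pics/ and viewed, at most 10 in all, crops included, and the job is handed in when it is done.

Besides the shell and the picture viewer there is one more tool, called by a JSON object that holds its "api" and its "payload", one argument or row to a line. step_arm: Moves the arm, as the interface text tells. Its arguments: {"type":"object","properties":{"increments":{"type":"array","items":{"type":"array","items":{"type":"array","items":{"type":"number"}}}},"grip_force":{"type":"number"}},"required":["increments"]}

```bash
mkdir -p pics; cat > h.py <<'E'
import numpy as np, cv2
from workcell import robot
def cal(n):
    c=robot.calibration(n); f=240/np.tan(np.radians(c["fov_y"])/2); return c,f
def cloud(n,d,T=None):
    c,f=cal(n); v,u=np.mgrid[0:480,0:640]
    P=np.stack([(u-c["cx"])*d/f,(v-c["cy"])*d/f,d,np.ones_like(d)],-1)
    M=np.linalg.inv(c["world_to_cam"]) if T is None else T
    W=(P@np.array(M).T)[...,:3]; W[d<=0]=np.nan; return W
E
python3 - <<'E'
from h import *
s=robot.observe(); print(s)
for n in("scene","side"):
    p,d=robot.capture(n); np.savez(n,p=p,d=d); cv2.imwrite(f"pics/{n}.png",p[...,::-1]); c,f=cal(n); print(n,f,c["cx"],c["cy"],np.linalg.inv(c["world_to_cam"]).round(3).tolist(),(d>0).mean())
E
```

```text
{'time': 0.0, 'joint_pos': array([-0.04300771,  0.46834378, -0.01163501,  1.6036273 ,  0.0060129 ,
        1.07139829, -0.05629061]), 'joint_velocities': array([0.00136901, 0.00050405, 0.00066961, 0.00014644, 0.00019473,
       0.00014672, 0.00144996]), 'tau': array([-3.39112758e-04, -5.20573139e+01, -1.31628491e-02, -2.43752271e+01,
       -5.67366311e-02,  1.73054746e-02,  1.50106093e-04]), 'position': array([ 6.49443412e-01, -4.73244886e-05,  2.30660487e-01]), 'tool_rot': array([-5.72229346e-04,  7.07110731e-01,  7.07102295e-01, -6.56675386e-04]), 'force': array([-0.79795241, -0.35746851, -0.16014355]), 'moment': array([0.05165057, 0.02005911, 0.00753388]), 'finger_force': 0.0, 'width': 0.09153966051303203}
scene 530.7433998300679 321.41708011081096 243.03428952522253 [[-0.9, -0.306, 0.311, 0.238], [-0.436, 0.627, -0.645, 0.851], [0.002, -0.716, -0.698, 0.783], [0.0, 0.0, 0.0, 1.0]] 0.876787109375
side 475.54894627193835 323.66971446367376 236.82112380215904 [[0.952, -0.195, 0.237, 0.339], [-0.307, -0.603, 0.736, -0.423], [-0.0, -0.774, -0.634, 0.627], [0.0, 0.0, 0.0, 1.0]] 0.9960384114583334
```

View pics/scene.png

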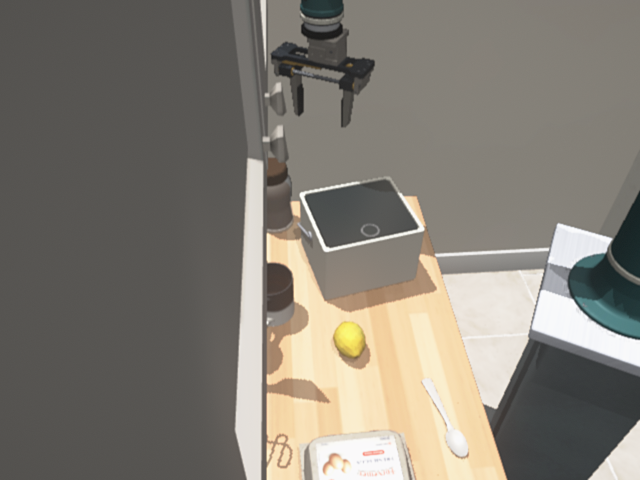

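View pics/side.png

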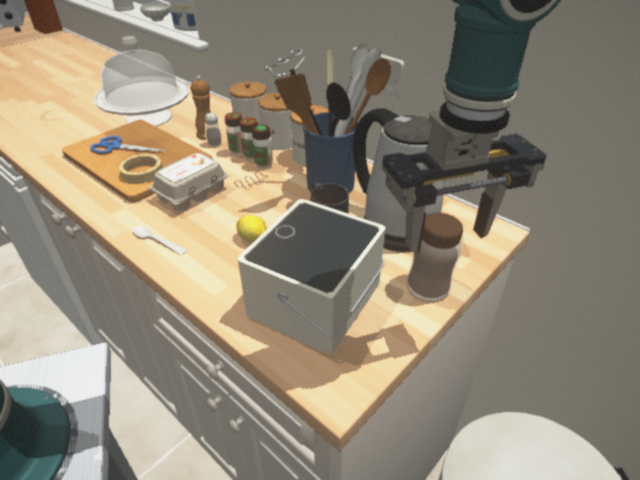

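Both views show the caddy (ring at scene (370,230), side (286,231)), the lemon (scene (350,340), side (252,228)), mug behind the lemon, and the jar behind the caddy.

```bash
python3 - <<'E'
from h import *
for n,ring in(("scene",(370,230)),("side",(286,231))):
    z=np.load(n+".npz"); p,d=z["p"],z["d"]; W=cloud(n,d); hsv=cv2.cvtColor(p,cv2.COLOR_RGB2HSV)
    print(n,"ring",W[ring[1],ring[0]].round(4))
    # lid: dark near z .134
    m=(abs(W[...,2]-.132)<.008)&(hsv[...,2]<90)
    m=cv2.morphologyEx(m.astype(np.uint8),cv2.MORPH_OPEN,np.ones((5,5)))
    k,l,st,ce=cv2.connectedComponentsWithStats(m); i=1+np.argmax(st[1:,4]); Q=W[l==i]
    r=cv2.minAreaRect(Q[:,:2].astype(np.float32)*1000); print("lid",r,Q[:,2].mean(),cv2.boxPoints(r).round(0).tolist())
    m=(abs(W[...,2]-.132)<.012)&(W[...,0]>.3)&(W[...,0]<1)&(np.hypot(W[...,0]-r[0][0]/1000,W[...,1]-r[0][1]/1000)<.135)
    r=cv2.minAreaRect(W[m][:,:2].astype(np.float32)*1000); print("rim",r,cv2.boxPoints(r).round(0).tolist())
    m=(hsv[...,0]>20)&(hsv[...,0]<33)&(hsv[...,1]>190)
    k,l,st,ce=cv2.connectedComponentsWithStats(m.astype(np.uint8)); i=1+np.argmax(st[1:,4]); Q=W[l==i]; Q=Q[Q[:,2]>.005]
    print("lemon",len(Q),st[i],Q.min(0).round(3),Q.max(0).round(3),Q[Q[:,2]>Q[:,2].max()-.008].mean(0).round(3))
    r=cv2.minAreaRect(Q[:,:2].astype(np.float32)*1000); print(r, cv2.boxPoints(r).round(0).tolist())
for n,pts in (("side",[(330,195),(440,235),(445,225),(400,225),(400,125)]),("scene",[(275,280),(275,172)])):
    d=np.load(n+".npz")["d"]; W=cloud(n,d)
    for u,v in pts: print(n,u,v,W[v,u].round(3))
E
```

```text
scene ring [0.4636 0.1821 0.1335]
lid ((501.469970703125, 141.00155639648438), (177.6119384765625, 156.30517578125), 43.284942626953125) 0.1340945485515102 [[383.0, 137.0], [490.0, 23.0], [620.0, 145.0], [513.0, 259.0]]
rim ((500.5303649902344, 143.6114959716797), (192.1075897216797, 176.4988250732422), 42.74275207519531) [[370.0, 143.0], [490.0, 14.0], [631.0, 144.0], [511.0, 274.0]]Traceback (most recent call last):
  File "<stdin>", line 13, in <module>
    return _wrapfunc(a, 'argmax', axis=axis, out=out, **kwds)
    return bound(*args, **kwds)
ValueError: attempt to get argmax of an empty sequence
```

```bash
python3 - <<'E'
from h import *
for n,ring,lem in(("scene",(370,230),(350,340)),("side",(286,231),(250,230))):
    z=np.load(n+".npz"); p,d=z["p"],z["d"]; W=cloud(n,d); hsv=cv2.cvtColor(p,cv2.COLOR_RGB2HSV)
    print(n,"ring",W[ring[1],ring[0]].round(4),"lemon px",hsv[lem[1],lem[0]],W[lem[1],lem[0]])
    m=(abs(W[...,2]-.132)<.008)&(hsv[...,2]<90)
    m=cv2.morphologyEx(m.astype(np.uint8),cv2.MORPH_OPEN,np.ones((5,5)))
    k,l,st,ce=cv2.connectedComponentsWithStats(m); i=1+np.argmax(st[1:,4]); Q=W[l==i]
    r=cv2.minAreaRect(Q[:,:2].astype(np.float32)*1000); print("lid",r,Q[:,2].mean(),cv2.boxPoints(r).round(0).tolist())
    m=(hsv[...,0]>20)&(hsv[...,0]<36)&(hsv[...,1]>150)
    k,l,st,ce=cv2.connectedComponentsWithStats(m.astype(np.uint8)); i=l[lem[1],lem[0]]; Q=W[l==i]; Q=Q[Q[:,2]>.005]
    print("lemon",len(Q),st[i],Q.min(0).round(3),Q.max(0).round(3),Q[Q[:,2]>Q[:,2].max()-.008].mean(0).round(3))
    r=cv2.minAreaRect(Q[:,:2].astype(np.float32)*1000); print(r, cv2.boxPoints(r).round(0).tolist())
for n,pts in (("side",[(330,195),(440,235),(400,225),(400,125)]),("scene",[(275,280),(275,172)])):
    d=np.load(n+".npz")["d"]; W=cloud(n,d)
    for u,v in pts: print(n,u,v,W[v,u].round(3))
E
```

```text
scene ring [0.4636 0.1821 0.1335] lemon px [ 28 144 250] [0.42051729 0.3620311  0.05150795]
lid ((501.469970703125, 141.00155639648438), (177.6119384765625, 156.30517578125), 43.284942626953125) 0.1340945485515102 [[383.0, 137.0], [490.0, 23.0], [620.0, 145.0], [513.0, 259.0]]
lemon 147977 [     0      0    640    480 306811] [-0.028 -1.027  0.005] [1.042 0.843 0.765] [0.284 0.812 0.759]
((163.23187255859375, -87.7861328125), (1177.653564453125, 1508.3006591796875), 29.962146759033203) [[-724.0, 271.0], [30.0, -1035.0], [1050.0, -447.0], [297.0, 860.0]]
side ring [0.4685 0.1838 0.1338] lemon px [ 26 161 214] [0.42563912 0.32066573 0.04283269]
lid ((504.3160705566406, 140.50384521484375), (172.44651794433594, 150.74295043945312), 42.78982162475586) 0.13395911321157924 [[390.0, 137.0], [492.0, 27.0], [619.0, 144.0], [516.0, 254.0]]
lemon 369 [238 216  28  20 369] [0.405 0.314 0.031] [0.457 0.355 0.056] [0.431 0.338 0.052]
((430.8158264160156, 336.62060546875), (35.14921569824219, 55.56300735473633), 46.87882614135742) [[399.0, 343.0], [439.0, 305.0], [463.0, 330.0], [423.0, 368.0]]
side 330 195 [0.606 0.363 0.061]
side 440 235 [0.697 0.082 0.147]
side 400 225 [0.699 0.218 0.066]
side 400 125 [0.711 0.285 0.241]
scene 275 280 [0.6   0.298 0.048]
scene 275 172 [0.691 0.125 0.15 ]
```

```bash
python3 - <<'E'
from h import *
A=[]
for n in("scene","side"):
    z=np.load(n+".npz"); W=cloud(n,z["d"]); hsv=cv2.cvtColor(z["p"],cv2.COLOR_RGB2HSV)
    m=(np.hypot(W[...,0]-.42,W[...,1]-.345)<.07)&(W[...,2]>.012)&(W[...,2]<.07)
    Q=W[m]; A.append(Q); print(n,len(Q),Q.min(0).round(3),Q.max(0).round(3), np.median(Q,0).round(3))
Q=np.vstack(A); r=cv2.minAreaRect(Q[:,:2].astype(np.float32)*1000); print(r)
for n,h,(a,b,c,e),t in (("mug",.092,(.55,.70,.25,.40),.006),("jar",.15,(.62,.78,.02,.18),.006)):
    for s in("scene","side"):
        W=cloud(s,np.load(s+".npz")["d"]); m=(W[...,0]>a)&(W[...,0]<b)&(W[...,1]>c)&(W[...,1]<e)&(abs(W[...,2]-h)<t); q=W[m]
        if len(q): print(n,s,len(q),q.min(0).round(3),q.max(0).round(3))
for s in("scene","side"):
    for Z in [1]:
        W=cloud(s,np.load(s+".npz")["d"]); q=W[(np.hypot(W[...,0]-.42,W[...,1]-.345)<.07)&(W[...,2]>.012)&(W[...,2]<.07)][:,:2]
        C=np.cov(q.T); w,v=np.linalg.eigh(C); print(s,w**.5,np.degrees(np.arctan2(v[1,1],v[0,1])))
E
```

```text
scene 943 [0.398 0.32  0.015] [0.456 0.378 0.058] [0.423 0.359 0.046]
side 616 [0.402 0.313 0.012] [0.46  0.366 0.056] [0.427 0.33  0.043]
((427.3688659667969, 348.4937438964844), (53.20868682861328, 76.54480743408203), 34.78136444091797)
mug scene 166 [0.55  0.291 0.086] [0.613 0.367 0.094]
mug side 386 [0.553 0.251 0.086] [0.699 0.392 0.098]
jar scene 299 [0.677 0.082 0.144] [0.729 0.143 0.153]
jar side 810 [0.68  0.073 0.144] [0.748 0.141 0.151]
scene [0.01314108 0.01532564] 143.31481963613592
side [0.01093162 0.01544896] 151.2823957074872
```

{"api": "step_arm", "payload": {
  "increments": [
    [[1,2.5,-2.5,0,-0.12],[1,6,-6,0,-0.25],[1,9,-9,0,-0.37],[1,12,-12.5,0,-0.5],[1,15,-15.5,0,-0.62],[1,18.3,-18.4,0,-0.75],[1,18.3,-18.4,0,-0.75],[1,18.3,-18.4,0,-0.75],[1,18.3,-18.4,0,-0.75]]
  ],
  "grip_force": 20
}}

```text
time: 0.85
position: [0.4658, 0.1832, 0.2316]
tool_rot: [0.0, 0.398, 0.917, -0.0]
force: [0.2, -0.6, -0.5]
width: 0.034
finger_force: 0.0
```

{"api": "step_arm", "payload": {
  "increments": [
    [[1,0,0,2.5,0],[1,0,0,5,0],[1,0,0,7,0],[1,0,0,7.5,0],[1,0,0,7.5,0],[1,0,0,7.5,0]]
  ]
}}

```text
time: 1.35
position: [0.467, 0.1823, 0.1569]
tool_rot: [0.0, 0.4, 0.917, -0.0]
force: [0.5, -0.8, 0.1]
width: 0.0006
finger_force: 0.0
```

```bash
python3 - <<'E'
from h import *
s=robot.observe(); print(s["position"],s["force"],s["width"])
p,d=robot.capture("side"); cv2.imwrite("pics/press.png",cv2.resize(p[120:360,150:470,::-1],(640,480)))
E
```

```text
[0.46697805 0.18231086 0.15688836] [ 0.47671488 -0.80276801  0.12692876] 0.0006456625757506338
```

View pics/press.png

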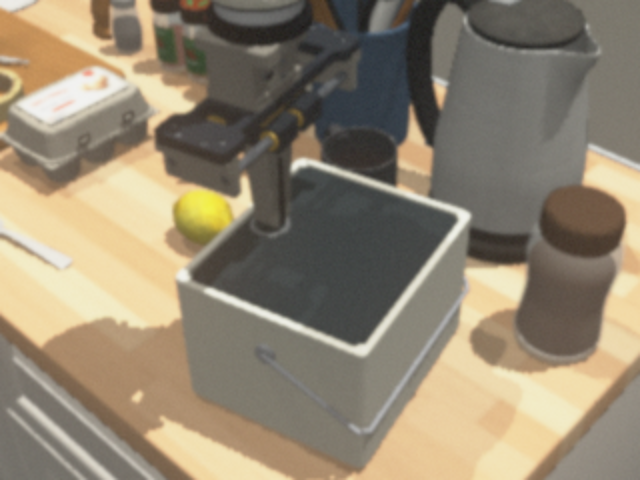

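The closed fingertips stand right over the ring (crop (272,228)). Pressing down gently.

{"api": "step_arm", "payload": {
  "increments": [
    [[1,0,0,0.5,0],[1,0,0,0.8,0],[1,0,0,1.0,0],[1,0,0,1.1,0],[1,0,0,1.2,0],[1,0,0,1.2,0],[1,0,0,1.2,0]]
  ]
}}

```text
time: 1.98
position: [0.4667, 0.1832, 0.145]
tool_rot: [0.001, 0.399, 0.917, 0.001]
force: [2.7, 0.9, 3.5]
width: 0.0003
finger_force: 1.8
```

{"api": "step_arm", "payload": {
  "increments": [
    [[1,0,0,0.1,0],[1,0,0,0.15,0],[1,0,0,0.15,0]]
  ]
}}

```text
time: 2.23
position: [0.4668, 0.1832, 0.1441]
tool_rot: [0.001, 0.399, 0.917, 0.001]
force: [2.3, -0.6, 9.9]
width: 0.0004
finger_force: 4.9
```

{"api": "step_arm", "payload": {
  "increments": [
    [[1,0,0,-2.5,0],[1,2.5,0,-5.5,0],[1,6,0,-7.5,0],[1,9.5,1.5,-8.5,0],[0,12,4,-8.5,0.07],[-1,14,6.5,-8.5,0.14],[-1,14.8,8.3,-8.5,0.14],[-1,14.8,8.3,-8.5,0.14],[-1,14.8,8.3,-8.5,0.14],[-1,14.8,8.3,-8.5,0.14],[-1,14.8,8.3,-8.5,0.14],[-1,14.8,8.3,-8.5,0.14]]
  ]
}}

```text
time: 3.23
position: [0.4258, 0.3464, 0.2279]
tool_rot: [0.0, 0.463, 0.886, -0.001]
force: [0.5, -0.4, 0.4]
width: 0.0519
finger_force: 0.0
```

```bash
python3 - <<'E'
from h import *
from scipy.spatial.transform import Rotation as R
s=robot.observe(); print(s["position"],s["force"],s["width"])
p,d=robot.capture("wrist"); cv2.imwrite("pics/w1.png",p[...,::-1])
T=np.eye(4); q=s["tool_rot"]; T[:3,:3]=R.from_quat([q[1],q[2],q[3],q[0]]).as_matrix(); T[:3,3]=s["position"]
W=cloud("wrist",d,T@robot.calibration("wrist")["T_tool_cam"])
m=(np.hypot(W[...,0]-.427,W[...,1]-.348)<.06)&(W[...,2]>.012)&(W[...,2]<.07); Q=W[m]; print(len(Q),Q.max(0),Q.min(0)); print(cv2.minAreaRect(Q[:,:2].astype(np.float32)*1000))
p,d=robot.capture("side"); cv2.imwrite("pics/open.png",p[...,::-1]); W=cloud("side",d)
m=(np.hypot(W[...,0]-.53,W[...,1]-.11)<.1)&(W[...,2]>.15); print(m.sum(), W[m].min(0),W[m].max(0))
cv2.imwrite("pics/both.png",np.hstack([cv2.resize(cv2.imread(f"pics/{k}.png"),(400,300)) for k in("w1","open")]))
E
```

```text
[0.42578598 0.34638857 0.22786136] [ 0.46718972 -0.35952461  0.40227991] 0.05186502497983302
3089 [0.45763152 0.37520281 0.05556486] [0.39930378 0.31351523 0.02556782]
((428.3260192871094, 344.511474609375), (60.0523567199707, 59.05669403076172), 83.8066177368164)
5682 [0.47236655 0.02745814 0.15002416] [0.61820596 0.16098276 0.28146618]
```

View pics/both.png

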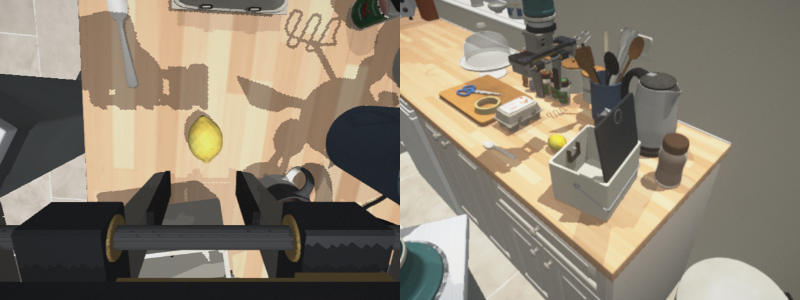

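The wrist view shows the lemon's long axis across the closing line, centred; the side view shows the lid upright. Descending.

{"api": "step_arm", "payload": {
  "increments": [
    [[-1,-0.2,0.1,2.5,0],[-1,-0.2,0.1,6,0],[-1,-0.2,0.1,9.5,0],[-1,-0.2,0.1,13,0],[-1,-0.2,0.1,16,0],[-1,-0.2,0.1,18,0],[-1,-0.2,0.1,19.2,0],[-1,-0.2,0.1,19.8,0],[-1,-0.2,0.1,19.8,0],[-1,-0.2,0.1,19.8,0]]
  ]
}}

```text
time: 4.17
position: [0.4284, 0.3472, 0.031]
tool_rot: [0.0, 0.462, 0.887, 0.001]
force: [0.4, -1.0, -0.1]
width: 0.0918
finger_force: 0.0
```

{"api": "step_arm", "payload": {
  "increments": [
    [[1,0,0,0,0],[1,0,0,0,0],[1,0,0,0,0],[1,0,0,0,0],[1,0,0,0,0],[1,0,0,0,0],[1,0,0,0,0],[1,0,0,0,0],[1,0,0,0,0]]
  ],
  "grip_force": 15
}}

```text
time: 4.92
position: [0.4281, 0.3469, 0.0303]
tool_rot: [0.0, 0.462, 0.887, 0.0]
force: [0.8, -0.1, 2.9]
width: 0.053
finger_force: 15.0
```

{"api": "step_arm", "payload": {
  "increments": [
    [[1,0,0,-2,0],[1,0,0,-5.5,0],[1,0,0,-9,0],[1,0,0,-12.5,0],[1,-2,-0.5,-15.5,0],[1,-5,-1.5,-18,0],[1,-8,-2.5,-19,-0.04],[1,-11.5,-3.5,-19,-0.08],[1,-14.5,-4.5,-19,-0.14],[1,-17,-5.4,-19,-0.14],[1,-18.7,-5.9,-19,-0.14],[1,-18.7,-5.9,-19,-0.14]]
  ]
}}

```text
time: 5.92
position: [0.4875, 0.1547, 0.2195]
tool_rot: [0.0, 0.402, 0.916, -0.001]
force: [-0.2, -0.3, -1.9]
width: 0.0534
finger_force: 15.0
```

```bash
python3 - <<'E'
from h import *
s=robot.observe(); print(s["position"],s["force"],s["width"])
p,d=robot.capture("side"); cv2.imwrite("pics/over.png",cv2.resize(p[100:370,190:550,::-1],(720,540)))
E
```

```text
[0.4874578  0.15474097 0.21949564] [-0.16341726 -0.26387814 -1.86342442] 0.05338058519233974
```

View pics/over.png

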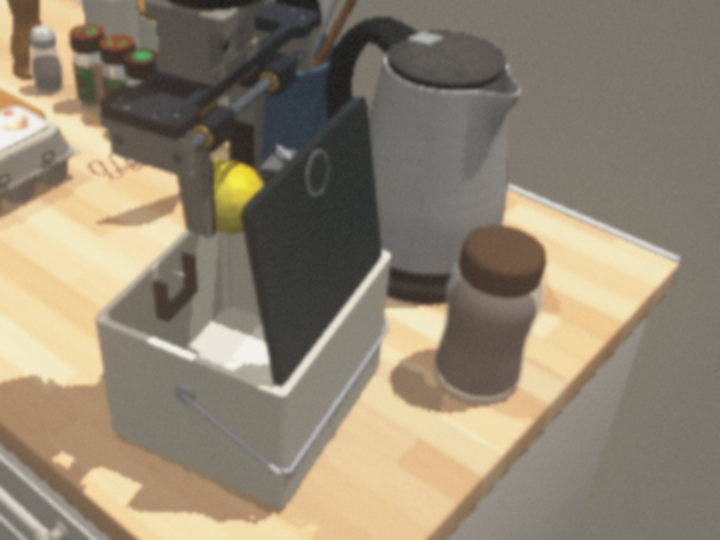

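The lemon hangs over the mouth, clear of the upright lid. Lowering.

{"api": "step_arm", "payload": {
  "increments": [
    [[1,0.3,0,0,0],[1,0.3,0,1.5,0],[1,0.3,0,4,0],[1,0.3,0,6.5,0],[1,0.3,0,8.5,0],[1,0.3,0,9.5,0],[1,0.3,0,9.5,0],[1,0.3,0,9.5,0]]
  ]
}}

```text
time: 6.63
position: [0.4842, 0.1631, 0.1252]
tool_rot: [-0.0, 0.398, 0.917, 0.0]
force: [-0.1, -0.5, -1.5]
width: 0.0531
finger_force: 15.0
```

{"api": "step_arm", "payload": {
  "increments": [
    [[1,-0.5,0,0,0],[1,-0.5,0,0,0],[1,-0.5,0,0,0],[-1,-0.5,0,0,0],[-1,-0.5,0,0,0],[-1,-0.5,0,0,0],[-1,-0.5,0,0,0],[-1,-0.5,0,0,0],[-1,-0.5,0,0,0]]
  ]
}}

```text
time: 7.38
position: [0.488, 0.1583, 0.1251]
tool_rot: [0.0, 0.399, 0.917, 0.0]
force: [-1.1, -0.4, 0.3]
width: 0.0904
finger_force: 0.0
```

{"api": "step_arm", "payload": {
  "increments": [
    [[-1,0,0,-1.5,0],[-1,0,0,-4,0],[-1,0,0,-7,0],[-1,1,0,-10,0],[-1,4,0,-13,0],[-1,7,0,-16,0],[-1,9,0,-18,0],[-1,10,0,-19,0],[-1,10,0,-19,0]]
  ]
}}

```text
time: 8.13
position: [0.4194, 0.2337, 0.3173]
tool_rot: [0.001, 0.397, 0.918, 0.002]
force: [-0.4, 0.5, -0.1]
width: 0.0918
finger_force: 0.0
```

```bash
python3 - <<'E'
from h import *
s=robot.observe(); print(s["time"],s["position"],s["force"],s["width"])
p,d=robot.capture("side"); q,e=robot.capture("scene"); W=cloud("side",d)
# lid top face points: above rim
m=(np.hypot(W[...,0]-.55,W[...,1]-.1)<.1)&(W[...,2]>.16)&(W[...,2]<.285); Q=W[m]; fx=(Q[:,:2]-[.504,.142])@np.array([.682,-.731])
A=np.polyfit(Q[:,2][fx<.12],fx[fx<.12],1); print("lid x at z.28/.134",np.polyval(A,[.28,.134]), Q[:,2].max())
cv2.imwrite("pics/in.png",np.hstack([cv2.resize(p[150:360,200:480,::-1],(400,300)),cv2.resize(q[130:340,230:510,::-1],(400,300))]))
E
```

```text
8.1333 [0.4193876  0.23368733 0.31733699] [-0.38419951  0.49670878 -0.09380197] 0.09183989324726416
lid x at z.28/.134 [0.05112655 0.08007098] 0.2815703327036308
```

View pics/in.png

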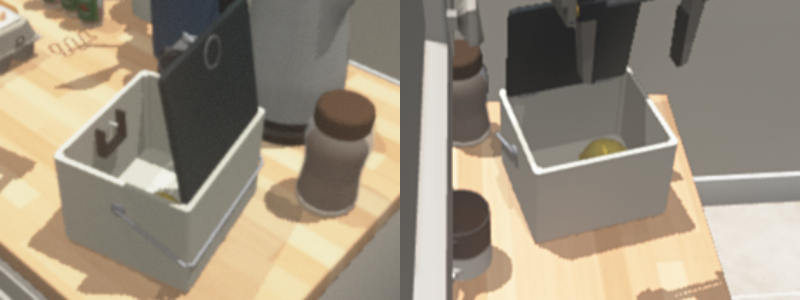

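The lemon lies on the caddy floor (right half, ~(603,152)); lid stands open. Now reaching over behind the lid with closed fingers.

{"api": "step_arm", "payload": {
  "increments": [
    [[1,0,0,-1.5,0],[1,0,0,-3,0],[1,-2.5,0,-3,0],[1,-6,0,-3,0],[1,-9.5,0,-3,0],[1,-13,0,-3,0],[1,-16.5,0,-3,0],[1,-19.5,0,-3,0],[1,-21.5,0,-3,0],[1,-21.5,0,-3,0],[1,-21.5,0,-3,0],[1,-21.5,0,-3,0]]
  ]
}}

```text
time: 9.23
position: [0.5657, 0.0738, 0.3432]
tool_rot: [-0.001, 0.399, 0.917, -0.001]
force: [-0.4, 0.6, 0.0]
width: 0.014
finger_force: 0.0
```

```bash
cat >> h.py <<'E'
def cad():
    s=robot.observe(); v=s["position"][:2]-[.504,.142]
    print(s["time"],"caddy x,y",v@[.682,-.731],v@[.731,.682],"z",s["position"][2],s["force"].round(1),s["width"])
E
python3 -c "
from h import *
cad()"
```

```text
9.2333 caddy x,y 0.09195423250121616 -0.0014394828249680303 z 0.3432401806568914 [-0.4  0.6  0. ] 0.014014788202726268
```

Down behind the lid (7.7 cm), then sweep.

{"api": "step_arm", "payload": {
  "increments": [
    [[1,0,0,2,0],[1,0,0,4.5,0],[1,0,0,6.5,0],[1,0,0,7.7,0],[1,0,0,7.7,0],[1,0,0,7.7,0],[1,0,0,7.7,0]]
  ]
}}

```text
time: 9.82
position: [0.5669, 0.0746, 0.2693]
tool_rot: [0.001, 0.399, 0.917, 0.001]
force: [0.1, -0.4, 0.4]
width: 0.0002
finger_force: 0.0
```

```bash
python3 -c "
from h import *
cad()"
```

```text
9.8167 caddy x,y 0.09216101487751835 1.78356085872855e-05 z 0.2693353537752349 [ 0.1 -0.4  0.4] 0.00020463011331079073
```

{"api": "step_arm", "payload": {
  "increments": [
    [[1,1,0,0,0],[1,2.2,0,0,0],[1,3.5,0,0.1,0],[1,4.8,0,0.2,0],[1,6,0,0.5,0],[1,7.2,0,1,0],[1,8.3,0,1.7,0],[1,9.4,0,2.4,0],[1,10.4,0,3.3,0],[1,11.3,0,4.2,0],[1,12.2,0,5.2,0],[1,13,0,6.3,0]]
  ]
}}

```text
time: 10.82
position: [0.4773, 0.1697, 0.2042]
tool_rot: [0.0, 0.399, 0.917, 0.0]
force: [2.1, -2.6, 2.1]
width: 0.0004
finger_force: 1.6
```

```bash
python3 -c "
from h import *
cad()
p,d=robot.capture('side'); cv2.imwrite('pics/sw.png',cv2.resize(p[130:360,190:490,::-1],(640,480)))"
```

```text
10.8167 caddy x,y -0.03848734021747605 -0.0005852472319359363 z 0.20424622435693185 [ 2.1 -2.6  2.1] 0.0003767615315792627
```

View pics/sw.png

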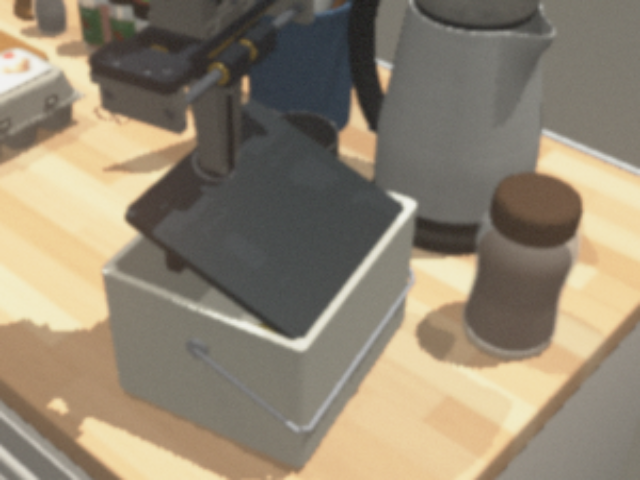

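The lid is partly down under the fingertips on the ring, at crop (215,165). Continuing to the stop.

{"api": "step_arm", "payload": {
  "increments": [
    [[1,0.6,0,1.3,0],[1,1.1,0,2.5,0],[1,1.5,0,3.6,0],[1,1.7,0,4.6,0],[1,1.8,0,5.2,0],[1,1.8,0,5.6,0],[1,1.8,0,5.9,0],[1,1.8,0,6.0,0],[1,1.8,0,6.0,0],[1,1.8,0,6.0,0]]
  ]
}}

```text
time: 11.7
position: [0.4654, 0.1825, 0.1452]
tool_rot: [-0.0, 0.399, 0.917, 0.0]
force: [0.5, -1.6, 4.1]
width: 0.0005
finger_force: 1.8
```

{"api": "step_arm", "payload": {
  "increments": [
    [[1,0,0,0.1,0],[1,0,0,0.2,0],[1,0,0,0.2,0]]
  ]
}}

```text
time: 11.95
position: [0.4655, 0.1825, 0.144]
tool_rot: [0.0, 0.399, 0.917, -0.0]
force: [-1.6, -2.3, 10.2]
width: 0.0005
finger_force: 5.3
```

At the stop (10 N). Release upwards and check.

{"api": "step_arm", "payload": {
  "increments": [
    [[1,0,0,-0.7,0],[1,0,0,-2,0],[1,0,0,-5,0],[1,2,0,-8.5,0],[1,5,0,-11,0],[1,8,0,-13,0],[1,10,0,-13,0],[1,10,0,-13,0],[1,10,0,-13,0],[1,10,0,-13,0],[1,10,0,-13,0],[1,10,0,-13,0]]
  ]
}}

```text
time: 12.95
position: [0.3977, 0.2545, 0.2724]
tool_rot: [-0.0, 0.4, 0.917, -0.001]
force: [-0.5, -0.4, 0.3]
width: 0.0005
finger_force: 0.0
```

{"api": "step_arm", "payload": {
  "increments": [
    [[1,0,0,0,0],[1,0,0,0,0],[1,0,0,0,0],[1,0,0,0,0],[1,0,0,0,0],[1,0,0,0,0],[1,0,0,0,0],[1,0,0,0,0],[1,0,0,0,0],[1,0,0,0,0],[1,0,0,0,0],[1,0,0,0,0]]
  ]
}}

```text
time: 13.95
position: [0.3973, 0.2556, 0.2731]
tool_rot: [0.0, 0.399, 0.917, -0.0]
force: [0.1, -0.9, -0.4]
width: 0.0005
finger_force: 0.0
```

```bash
python3 - <<'E'
from h import *
cad()
for n in("side","scene"):
    p,d=robot.capture(n); W=cloud(n,d); v=W[...,:2]-[.504,.142]; x=v@[.682,-.731]; y=v@[.731,.682]
    m=(abs(y)<.07)&(abs(x)<.065)&(W[...,2]<.3); A=np.polyfit(x[m],W[...,2][m],1); print(n,m.sum(),"slope",A[0],"z at front/back",np.polyval(A,[-.07,.07]))
    cv2.imwrite(f"pics/e_{n}.png",p[...,::-1])
cv2.imwrite("pics/end.png",np.hstack([cv2.resize(cv2.imread(f"pics/e_{k}.png"),(400,300)) for k in("side","scene")]))
E
```

```text
13.95 caddy x,y -0.15579220262605126 -0.000548963247958667 z 0.27307567920396353 [ 0.1 -0.9 -0.4] 0.0004932723395891126
side 4530 slope -0.0006330519627454442 z at front/back [0.13380789 0.13371926]
scene 3248 slope -0.0035830721190161447 z at front/back [0.13411162 0.13360999]
```

View pics/end.png

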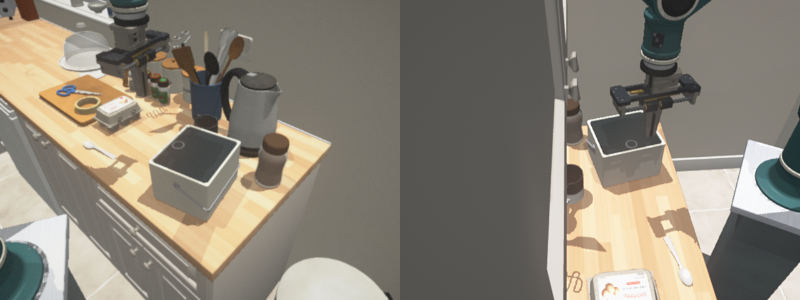

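The lid is shut flush (slope under 0.004 rad) two seconds after release, the mug and jar stand where they were, and the robot touches nothing.

```bash
python3 -c "
from h import *
print(robot.sign_off())"
```

```text
the job is handed in; nothing more can be done
None
```

The lemon is in the caddy and the lid is latched shut, flush with the rim about two seconds after release; the mug and coffee jar were not touched, and the job was handed in at about 14 s.

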